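# Line up the soap test bars by shade on the curing board

## Robot

A 6-joint arm with a two-finger parallel gripper is mounted at the origin on the work surface. World frame = base frame: x ahead of the robot, y to its left, z up, the work surface at z = 0. Lengths are in mm, angles in rad, forces in N, time in s.
With the tool pointing down it reaches from about 350 to 875 mm from the base axis. Payload 4.2 kg.
Tool frame: the origin (TCP) lies between the finger pads; the fingertips stand 11 mm ahead of it and the grasp point (between the pads) lies 8 mm behind it; z points along the fingers, y is the direction in which the jaws open and shut (so a half turn about z gives the same grasp; the last joint's range is limited). The gripper opens to 85 mm and grips with 20 to 120 N. Pads are 22 mm wide; open, the fingers measure 114 mm over their backs; the gripper's body (76 mm by 85 mm) begins 54 mm behind the grasp point. The pads swing forward as they close: fully open they stand 13 mm farther back than shut.
Start: joints at [1.362, 0.385, 0.008, 0, -1.194, -0.259], TCP at [281.794, 557.846, 242.312] pointing down, gripper open.
Joint ranges: [-3.14, 3.14], [-1.21, 2.06], [-1.07, 1.41], [-3.16, 2.05], [-2.99, -0.16], [-3.1, 3.1]. Speed limits (rad/s): [2.79, 2.79, 3.14, 3.14, 3.14, 3.14].

## Interface

Orientations are given as a unit quaternion [x, y, z, w].
In Python, from bench import * gives the robot as it stands.
- The arm moves only by the tool servo_tool, never from a script. Its argument "rows" is a list of rows, each a list of 7 numbers: the opening, from 0 (shut) to 1 (fully open), then the shift along the tool's x, y, z in cm, then the turn, a rotation vector about the tool's x, y, z in degrees. A call has 1 to 12 rows; each row shifts and turns the commanded pose from where the row before left it, along the tool's axes as they then stand; what a row does not reach is not made up. A row lasts 1/10 s, in which the tool goes at most 50 mm and 8.59 degrees, less where a joint would pass 70% of its speed; a pose out of reach is approached as far as the arm can. A call is refused whole if a number of a shift passes 5 or a number of a turn 8.59, either way. A call with a gripper value outside its range is refused whole. The fingers move at their own pace and stop on an object; the grip force is fixed at half the most. Time passes only in rows, so rows that do not move let the fingers close. It gives the time, the measured TCP pose, the force and the opening at its end, in the units of the state.
- read_state(): the state, without advancing time (a new reading comes with each control period).
- get_image(name): name is "scene" or "top"; returns a dict with "image" (384x512x3 uint8, red, green, blue), "mtx" (3x3 intrinsics, pixels), "k1" (the pictures are not rectified: a ray, as slopes to the right and down, at radius r is drawn at 1 + k1 r^2 times it, then the intrinsics apply), "extrinsics" (4x4, takes a point from camera to world coordinates). Camera axes: x right, y up, looking along -z (the intrinsics and any distortion apply to the point x, -y, -z); pixel columns grow to the right and rows downward; lengths in mm; the calibration is good to about 2 mm. A picture is of the moment at which its call begins. There is no depth.
- job_done(): hands the job in, once; it reports no verdict.
The state is a dict: "clock": time; "joints": joint angles; "joint_vel": joint speeds; "joint_efforts": joint torques, N m; "position": TCP position; "ee_rot": TCP orientation; "contact_force": force on the tool from outside, world axes, zero at the start; "wrist_torque": the same for the moment, N m; "gripper_width": finger opening in mm.
Only numpy, scipy, OpenCV 4.12 (cv2) and the standard library are available. Lean on these libraries where they do the work, as an engineer would, in place of code of your own. Each camera call takes 0.05 s, during which the arm holds its last target. There are 200 camera calls.

## Task

Lay the four soap bars out on the curing board in order of shade, one on each green pad: the palest on the pad next to the white peg, then step by step darker, with the darkest on the pad next to the black peg. Each bar should lie flat with its pressed panel up, centred on its pad and squared up with it, lengthwise on the pad's long side. Leave the amber bottle standing where it is.

Things in the scene. Friction and masses are not known exactly. Their poses are not given: they have to be found in the camera images.
- soap_cream: Soap bar, palest of four: cream; a loose rounded block 75 (its x) by 48 (its y) by 28 mm high, 75 to 155 g, with a shallow pressed panel on top. Origin at the centre of its underside, z up. At the start it lies flat on the steel table (underside at z = 0).
- soap_tan: Soap bar, second palest: tan; a loose rounded block 75 (its x) by 48 (its y) by 28 mm high, 75 to 155 g, with a shallow pressed panel on top. Origin at the centre of its underside, z up. At the start it lies flat on the steel table (underside at z = 0).
- soap_brown: Soap bar, second darkest: mid brown; a loose rounded block 75 (its x) by 48 (its y) by 28 mm high, 75 to 155 g, with a shallow pressed panel on top. Origin at the centre of its underside, z up. At the start it lies flat on the steel table (underside at z = 0).
- soap_dark: Soap bar, darkest: near-black brown; a loose rounded block 75 (its x) by 48 (its y) by 28 mm high, 75 to 155 g, with a shallow pressed panel on top. Origin at the centre of its underside, z up. At the start it lies flat on the steel table (underside at z = 0).
- pad_a: One of four identical bright green silicone pads fixed in a row on a wooden board, about 105 mm apart; which of the four stands where in the row varies, and each is a little askew. 92 (its x) by 70 (its y) by 4 mm. Origin at the centre of its underside, 12 mm above the table; its top is 16 mm above the table. Its x axis runs roughly across the row: a bar lies on it with the bar's long x axis along the pad's x axis.
- pad_b: One of four identical bright green silicone pads fixed in a row on a wooden board, about 105 mm apart; which of the four stands where in the row varies, and each is a little askew. 92 (its x) by 70 (its y) by 4 mm. Origin at the centre of its underside, 12 mm above the table; its top is 16 mm above the table. Its x axis runs roughly across the row: a bar lies on it with the bar's long x axis along the pad's x axis.
- pad_c: One of four identical bright green silicone pads fixed in a row on a wooden board, about 105 mm apart; which of the four stands where in the row varies, and each is a little askew. 92 (its x) by 70 (its y) by 4 mm. Origin at the centre of its underside, 12 mm above the table; its top is 16 mm above the table. Its x axis runs roughly across the row: a bar lies on it with the bar's long x axis along the pad's x axis.
- pad_d: One of four identical bright green silicone pads fixed in a row on a wooden board, about 105 mm apart; which of the four stands where in the row varies, and each is a little askew. 92 (its x) by 70 (its y) by 4 mm. Origin at the centre of its underside, 12 mm above the table; its top is 16 mm above the table. Its x axis runs roughly across the row: a bar lies on it with the bar's long x axis along the pad's x axis.
- white_peg: White mushroom peg, 30 mm across, 26 mm high, fixed on the board at one end of the row of pads, about 75 mm beyond the centre of the end pad: it marks the palest end. A like black peg, not listed, stands at the other end. Origin at the centre of its foot, 12 mm above the table.
- oil_bottle: Loose amber bottle with a black cap, 48 mm across and 105 mm tall, standing on the table to the left of the work: not part of the job. Origin at the centre of its underside.
Things that resemble listed ones, but are neither listed nor needed, are in the scene too. Leave any red look-alike of the soap_tan alone.

How it is judged (in metres and radians):
At the end, for the whole second after the job is handed in: Each bar lies flat and panel up (within 0.1 rad) on a pad of its own, its centre within 12 mm of the pad's centre and its long axis within 0.2 rad of the pad's; in order from the white peg: cream, tan, mid brown, dark; all released and at rest (((horizontal distance between soap_cream and pad_a below 0.012 m and angle between the x axis of soap_cream and the x axis of pad_a, either way round below 0.2 rad) or (horizontal distance between soap_cream and pad_b below 0.012 m and angle between the x axis of soap_cream and the x axis of pad_b, either way round below 0.2 rad) or (horizontal distance between soap_cream and pad_c below 0.012 m and angle between the x axis of soap_cream and the x axis of pad_c, either way round below 0.2 rad) or (horizontal distance between soap_cream and pad_d below 0.012 m and angle between the x axis of soap_cream and the x axis of pad_d, either way round below 0.2 rad)) and horizontal distance between soap_cream and white_peg below 0.127 m and height (world z) of soap_cream between 0.012 and 0.02 m and angle between each of soap_cream, soap_tan, soap_brown, soap_dark's own z axis and vertical below 0.1 rad and linear speed of each of soap_cream, soap_tan, soap_brown, soap_dark below 0.02 m/s and angular speed of each of soap_cream, soap_tan, soap_brown, soap_dark below 0.2 rad/s and ((horizontal distance between soap_tan and pad_a below 0.012 m and angle between the x axis of soap_tan and the x axis of pad_a, either way round below 0.2 rad) or (horizontal distance between soap_tan and pad_b below 0.012 m and angle between the x axis of soap_tan and the x axis of pad_b, either way round below 0.2 rad) or (horizontal distance between soap_tan and pad_c below 0.012 m and angle between the x axis of soap_tan and the x axis of pad_c, either way round below 0.2 rad) or (horizontal distance between soap_tan and pad_d below 0.012 m and angle between the x axis of soap_tan and the x axis of pad_d, either way round below 0.2 rad)) and horizontal distance between soap_tan and white_peg between 0.127 and 0.232 m and height (world z) of soap_tan between 0.012 and 0.02 m and ((horizontal distance between soap_brown and pad_a below 0.012 m and angle between the x axis of soap_brown and the x axis of pad_a, either way round below 0.2 rad) or (horizontal distance between soap_brown and pad_b below 0.012 m and angle between the x axis of soap_brown and the x axis of pad_b, either way round below 0.2 rad) or (horizontal distance between soap_brown and pad_c below 0.012 m and angle between the x axis of soap_brown and the x axis of pad_c, either way round below 0.2 rad) or (horizontal distance between soap_brown and pad_d below 0.012 m and angle between the x axis of soap_brown and the x axis of pad_d, either way round below 0.2 rad)) and horizontal distance between soap_brown and white_peg between 0.232 and 0.337 m and height (world z) of soap_brown between 0.012 and 0.02 m and ((horizontal distance between soap_dark and pad_a below 0.012 m and angle between the x axis of soap_dark and the x axis of pad_a, either way round below 0.2 rad) or (horizontal distance between soap_dark and pad_b below 0.012 m and angle between the x axis of soap_dark and the x axis of pad_b, either way round below 0.2 rad) or (horizontal distance between soap_dark and pad_c below 0.012 m and angle between the x axis of soap_dark and the x axis of pad_c, either way round below 0.2 rad) or (horizontal distance between soap_dark and pad_d below 0.012 m and angle between the x axis of soap_dark and the x axis of pad_d, either way round below 0.2 rad)) and horizontal distance between soap_dark and white_peg above 0.337 m and height (world z) of soap_dark between 0.012 and 0.02 m); the robot touches nothing.
It fails at once if the amber bottle is shifted by more than 30 mm or tipped over (distance of oil_bottle from where it was at the start of the episode above 0.03 m or angle between oil_bottle's own z axis and vertical above 0.3 rad).
It also fails if it takes over 104 s, if anything falls off the work surface, if the arm or the gripper's body presses on something with over 40 N, if the wrist force passes 120 N, or if a joint passes its speed limit or range.

## Working session

There is one attempt and no reset: what is moved stays moved. The work goes in short steps, Python scripts to look and compute and a tool call to move; the robot and the scene stay as the last step left them, time stands still between calls to the robot, and variables do not carry over. Pictures are saved under pics/ and viewed, about 12 in all and at most 16, crops included, and the job is handed in when it is done.

Besides the shell and the picture viewer there is one more tool, called after ">>>" as name(argument=value, ...) on one line, values as JSON. servo_tool: Moves the arm, as the interface text tells. Its arguments: {"type":"object","properties":{"rows":{"type":"array","items":{"type":"array","items":{"type":"number"}}}},"required":["rows"]}

```bash
mkdir -p pics; ls
python3 - <<'E'
from bench import *
import cv2
s=read_state(); print(s)
for n in("scene","top"):
    d=get_image(n); cv2.imwrite(f"pics/{n}0.png",d["image"][:,:,::-1]); print(n,d["mtx"],d["k1"],d["extrinsics"])
E
```

```text
pics
{'clock': 0.0, 'joints': array([ 1.36162008e+00,  3.85553165e-01,  6.65618937e-03, -4.73455307e-04,
       -1.19402305e+00, -2.58602893e-01]), 'joint_vel': array([ 0.00078117, -0.00034386, -0.00030481,  0.00052081,  0.00061598,
       -0.00016107]), 'joint_efforts': array([-5.80243632e-04, -3.92289841e+01,  1.88402295e+01,  4.18617770e+00,
       -4.61134114e-03,  7.79671836e-06]), 'position': array([281.55181919, 557.37321472, 241.23928857]), 'ee_rot': array([ 9.72751482e-01, -2.31847749e-01, -1.93723850e-04,  1.06696146e-03]), 'contact_force': array([ 0.16437289, -0.86065854,  0.12360887]), 'wrist_torque': array([-0.01570372,  0.01942776, -0.02176509]), 'gripper_width': 85.42245087796228}
scene [[367.83031434   0.         249.15685904]
 [  0.         367.83031434 195.34192282]
 [  0.           0.           1.        ]] -0.0465822336554644 [[ 8.16914149e-01 -4.87564636e-01  3.08110368e-01  7.48239297e+02]
 [ 5.76717044e-01  6.96994772e-01 -4.26140515e-01 -2.49448699e+02]
 [-6.98027075e-03  5.25812717e-01  8.50571727e-01  7.77932357e+02]
 [ 0.00000000e+00  0.00000000e+00  0.00000000e+00  1.00000000e+00]]
top [[360.0523531    0.         249.14188843]
 [  0.         360.0523531  189.70297266]
 [  0.           0.           1.        ]] -0.11033985442550655 [[ 2.73707882e-02  9.88193258e-01 -1.50747887e-01  3.07523099e+02]
 [-9.99583684e-01  2.56797566e-02 -1.31532922e-02  8.39551534e+01]
 [-9.12682565e-03  1.51045144e-01  9.88484732e-01  1.10006673e+03]
 [ 0.00000000e+00  0.00000000e+00  0.00000000e+00  1.00000000e+00]]
```

View pics/top0.png

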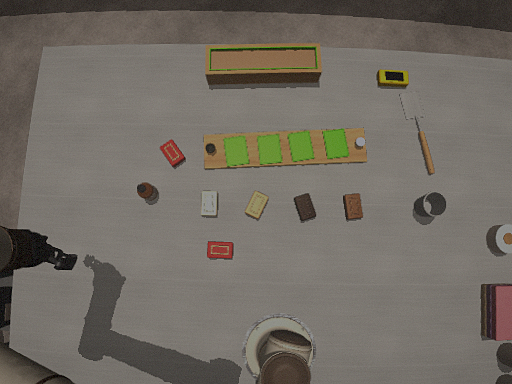

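View pics/scene0.png

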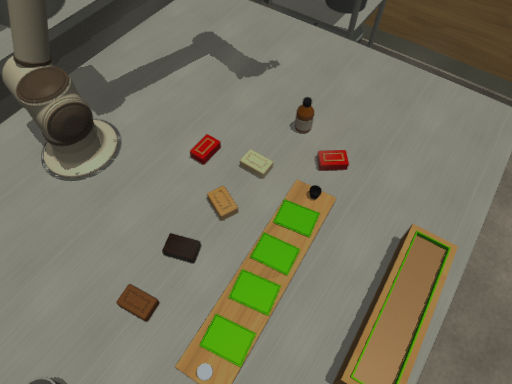

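Top view: cream (209,203), tan (257,205), dark (305,207), brown (353,207), and pads at x=236, 270, 301 and 336. The white peg is at (361,143), so the palest end is right (−y). The scene view agrees. Now I'll measure.

```bash
cat > h.py <<'E'
from bench import *
import cv2, numpy as np
from scipy.spatial.transform import Rotation as R
def proj(d,P):
    E=d["extrinsics"]; p=(np.atleast_2d(P)-E[:3,3])@E[:3,:3]
    s=np.c_[p[:,0]/-p[:,2],-p[:,1]/-p[:,2]]; s=s*(1+d["k1"]*(s**2).sum(1,keepdims=True))
    return s*d["mtx"][0,0]+d["mtx"][:2,2]
def cast(d,uv,z):
    m=d["mtx"]; u=cv2.undistortPoints(np.float64(uv).reshape(-1,1,2),m,np.array([d["k1"],0,0,0.]),None,None,None).reshape(-1,2) if 0 else cv2.undistortPoints(np.float64(uv).reshape(-1,1,2),m,np.array([d["k1"],0,0,0.])).reshape(-1,2)
    E=d["extrinsics"]; r=np.c_[u[:,0],-u[:,1],-np.ones(len(u))]@E[:3,:3].T
    return E[:3,3]+r*((z-E[2,3])/r[:,2])[:,None]
def blob(d,seed,z,kind,r=26,thr=30):
    """contour of the thing round a pixel seed -> world centroid, rect size, long-axis angle (deg)"""
    im=cv2.resize(d["image"],None,fx=4,fy=4,interpolation=cv2.INTER_CUBIC)
    if kind=="green":
        h=cv2.cvtColor(im,cv2.COLOR_RGB2HSV); m=cv2.inRange(h,(40,150,60),(75,255,255))
    else:
        lab=cv2.cvtColor(im,cv2.COLOR_RGB2LAB).astype(float)
        x,y=(np.array(seed)*4).astype(int); w=lab[y-r*4:y+r*4,x-r*4:x+r*4].reshape(-1,3)
        dd=lab-np.median(w,axis=0); dd[...,0]*=kind; dd[...,1:]*=2
        m=np.uint8(np.linalg.norm(dd,axis=2)>thr)*255
    n,l,st,_=cv2.connectedComponentsWithStats(m); x,y=(np.array(seed)*4).astype(int)
    k=np.uint8(l==l[y,x]); c=max(cv2.findContours(k,0,cv2.CHAIN_APPROX_NONE)[0],key=cv2.contourArea)
    c=cv2.convexHull(c).reshape(-1,2)
    W=cast(d,(c+.5)/4-.5,z)[:,:2].astype(np.float32)
    M=cv2.moments(W.reshape(-1,1,2)); cen=np.array([M["m10"],M["m01"]])/M["m00"]
    (rc),(a,b),t=cv2.minAreaRect(W); 
    if a<b: t+=90;a,b=b,a
    return cen.round(1),(round(a),round(b)),round((t+90)%180-90,1)
E
python3 - <<'E'
from h import *
T=get_image("top");S=get_image("scene")
seeds={"cream":((209,203),(256,163)),"tan":((257,205),(222,202)),"dark":((305,207),(182,248)),"brown":((353,207),(138,302)),
"p1":((336,143),(228,340)),"p2":((301,146),(255,291)),"p3":((270,149),(275,253)),"p4":((236,151),(297,217))}
for n,(a,b) in seeds.items():
    g=n[0]=="p"
    for d,s in((T,a),(S,b)):
        try: print(n,blob(d,s,16 if g else 14,"green" if g else 1.0))
        except Exception as e: print(n,e)
for n,p in(("white",(361,143)),("black",(210,148))): print(n,cast(T,[p],38))
print(cast(S,[(205,371),(315,191)],38), cast(T,[(149,193)],50))
E
```

```text
cream (array([479.2,  52. ]), (1727, 1226), 89.3)
cream (array([429.7, 221. ]), (82, 64), 0.1)
tan (array([426.2,  75. ]), (84, 53), -23.3)
tan (array([429.1,  78.1]), (88, 58), -24.9)
dark (array([423.3, -71. ]), (83, 55), 19.4)
dark (array([426.2, -67.5]), (83, 58), 19.3)
brown (array([ 429. , -217.8]), (84, 57), 7.9)
brown (array([ 431.6, -214.7]), (84, 52), 7.7)
p1 (array([ 627. , -167.1]), (91, 69), 9.6)
p1 (array([ 629.4, -164.8]), (93, 70), 9.5)
p2 (array([615.2, -57.5]), (91, 69), 10.7)
p2 (array([617.9, -55.1]), (91, 70), 10.8)
p3 (array([602.6,  39.8]), (90, 69), 7.6)
p3 (array([605.4,  42.3]), (91, 70), 7.6)
p4 (array([595. , 143.5]), (91, 68), 10.0)
p4 (array([597.4, 146.1]), (91, 70), 9.9)
white [[ 623.68915835 -241.87900297   38.        ]]
black [[595.00076613 220.94477872  38.        ]]
[[ 633.09305511 -236.47455191   38.        ]
 [ 601.73887536  221.11719257   38.        ]] [[449.97553858 395.97023916  50.        ]]
```

```bash
cat >> h.py <<'E'
def plan(x,y,z,yaw):
    s=read_state(); q=R.from_quat(s["ee_rot"]); c=q.as_matrix()
    cur=np.degrees(np.arctan2(c[1,0],c[0,0])); t=(cur-yaw+90)%180-90
    G=np.c_[[np.cos(np.radians(yaw+0)),np.sin(np.radians(yaw)),0],[np.sin(np.radians(yaw)),-np.cos(np.radians(yaw)),0],[0,0,-1]]
    if abs((cur-yaw+180)%360-180)>90: G[:,:2]*=-1
    D=G.T@(np.array([x,y,z])-s["position"])/10
    print("clock",s["clock"].round(2),"pos",s["position"].round(1),"yaw",cur.round(1),"tilt z",c[:,2].round(3),"w",round(s["gripper_width"],1),"F",s["contact_force"].round(1))
    print("  turn z deg",t.round(1),"then shift cm in new tool axes",D.round(2))
E
python3 - <<'E'
from h import *
T=get_image("top");S=get_image("scene")
for t in(12,16,20,24):
  for d,s in((T,(209,203)),(S,(256,163))):
    print(t,blob(d,s,14,.5,thr=t))
cv2.imwrite("pics/c.png",cv2.resize(np.hstack([T["image"][175:235,170:250],S["image"][130:190,216:296]])[:,:,::-1],None,fx=5,fy=5,interpolation=cv2.INTER_NEAREST))
plan(430,221,120,0)
E
```

```text
12 (array([427.1, 218.5]), (86, 54), 1.6)
12 (array([429.3, 221.8]), (84, 66), -0.0)
16 (array([480.2,  50.4]), (1727, 1225), 89.4)
16 (array([429.2, 221.7]), (83, 66), -0.2)
20 (array([499.1,  71.3]), (1835, 1226), 89.3)
20 (array([429.1, 221.8]), (82, 65), 0.2)
24 (array([503. ,  71.1]), (1859, 1227), 89.4)
24 (array([428.8, 221.9]), (81, 64), 0.1)Traceback (most recent call last):
  File "<stdin>", line 7, in <module>
  File "h.py", line 36, in plan
    print("clock",s["clock"].round(2),"pos",s["position"].round(1),"yaw",cur.round(1),"tilt z",c[:,2].round(3),"w",round(s["gripper_width"],1),"F",s["contact_force"].round(1))
                  ^^^^^^^^^^^^^^^^
AttributeError: 'float' object has no attribute 'round'
```

View pics/c.png

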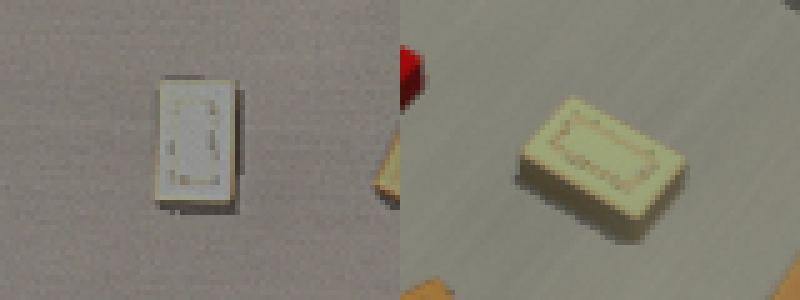

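Cream crop: the bar lies panel up, edges nearly parallel to world x, yaw about 1°. The two views give a centre of about (428.5, 220.5).

```bash
sed -i 's/s\["clock"\].round(2)/round(s["clock"],2)/' h.py; python3 -c "
from h import *
plan(428.5,220.5,120,1)"
```

```text
clock 0.3 pos [281.7 557.7 241.9] yaw -26.8 tilt z [-0.    -0.001 -1.   ] w 85.1 F [ 0.4 -0.8  0.5]
  turn z deg -27.8 then shift cm in new tool axes [14.09 33.97 12.19]
```

>>> servo_tool(rows=[[1,0,0,0,0,0,-6.95],[1,0,0,0,0,0,-6.95],[1,0,0,0,0,0,-6.95],[1,0,0,0,0,0,-6.95],[1,1.76,4.25,0,0,0,0],[1,1.76,4.25,0,0,0,0],[1,1.76,4.25,0,0,0,0],[1,1.76,4.25,0,0,0,0],[1,1.76,4.25,0,0,0,0],[1,1.76,4.25,0,0,0,0],[1,1.76,4.25,0,0,0,0],[1,1.77,4.22,0,0,0,0]])

```text
clock: 1.5
position: [428.9, 218.9, 242.6]
ee_rot: [1.0, 0.009, 0.0, -0.0]
contact_force: [1.2, 0.7, -0.8]
gripper_width: 85.4
```

>>> servo_tool(rows=[[1,0,0,4,0,0,0],[1,0,0,4,0,0,0],[1,0,0,4.2,0,0,0],[1,0,0,4,0,0,0],[1,0,0,0,0,0,0],[1,0,0,0,0,0,0]])

```text
clock: 2.1
position: [429.0, 220.9, 80.8]
ee_rot: [1.0, 0.009, 0.0, 0.0]
contact_force: [0.1, 0.3, 0.3]
gripper_width: 85.3
```

```bash
python3 -c "
from h import *
plan(428.5,220.5,11,1)
T=get_image('top');S=get_image('scene')
cv2.imwrite('pics/d.png',cv2.resize(np.hstack([T['image'][155:255,150:270],S['image'][110:210,196:316]])[:,:,::-1],None,fx=3,fy=3))"
```

```text
clock 2.1 pos [429.  220.9  80.8] yaw 1.0 tilt z [ 0.    -0.001 -1.   ] w 85.3 F [0.1 0.3 0.3]
  turn z deg 0.0 then shift cm in new tool axes [-0.05  0.04  6.98]
```

View pics/d.png

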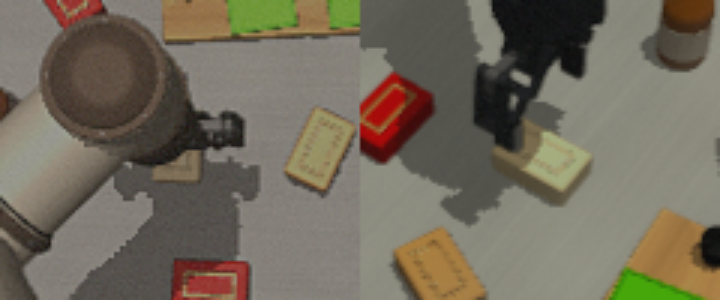

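The gripper straddles the cream bar (scene half, around (540,130) in the crop) with its jaws across the short side. I'll descend and grip.

>>> servo_tool(rows=[[1,0,0,3.5,0,0,0],[1,0,0,2.5,0,0,0],[1,0,0,1.0,0,0,0],[1,0,0,0,0,0,0],[0.3,0,0,0,0,0,0],[0.3,0,0,0,0,0,0],[0.3,0,0,0,0,0,0],[0.3,0,0,0,0,0,0],[0.3,0,0,0,0,0,0],[0.3,0,0,0,0,0,0]])

```text
clock: 3.2
position: [429.4, 221.5, 11.9]
ee_rot: [1.0, 0.009, 0.001, -0.001]
contact_force: [-1.7, -0.3, 6.8]
gripper_width: 46.7
```

>>> servo_tool(rows=[[0.3,0,0,0,0,0,0],[0.3,0,0,0,0,0,0],[0.3,0,0,-1,0,0,0],[0.3,0,0,-2,0,0,0],[0.3,0,0,-3,0,0,0],[0.3,0,0,-3,0,0,0],[0.3,0,0,0,0,0,0],[0.3,0,0,0,0,0,0]])

```text
clock: 4.0
position: [428.5, 220.7, 101.4]
ee_rot: [1.0, 0.009, 0.001, -0.001]
contact_force: [-0.0, 0.6, -0.6]
gripper_width: 46.9
```

```bash
python3 -c "
from h import *
plan(628,-166,80,9.5)
print(read_state()['joints'].round(2))
T=get_image('top');S=get_image('scene')
cv2.imwrite('pics/e.png',cv2.resize(S['image'][90:210,196:346][:,:,::-1],None,fx=4,fy=4))"
```

```text
clock 4.0 pos [428.5 220.7 101.4] yaw 1.0 tilt z [ 0.001  0.002 -1.   ] w 46.9 F [-0.   0.6 -0.6]
  turn z deg -8.5 then shift cm in new tool axes [13.29 41.43  2.14]
[ 0.81  0.31 -0.53 -0.   -0.74  0.77]
```

View pics/e.png

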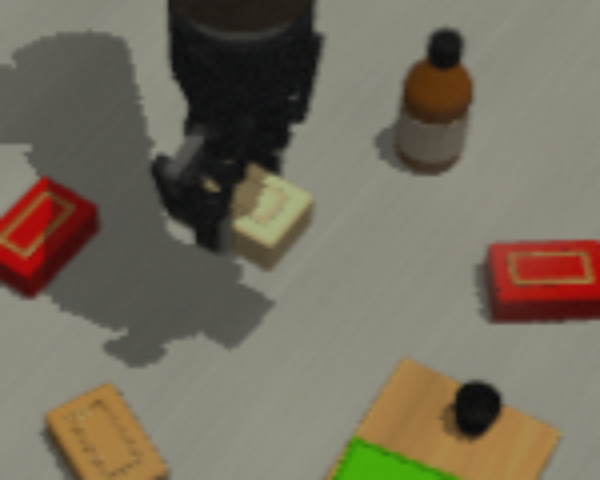

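The cream bar is held level, clear of the table. Moving it to the white end pad.

>>> servo_tool(rows=[[0.3,0,0,0,0,0,-8.5],[0.3,1.33,4.14,0,0,0,0],[0.3,1.33,4.14,0,0,0,0],[0.3,1.33,4.14,0,0,0,0],[0.3,1.33,4.14,0,0,0,0],[0.3,1.33,4.14,0,0,0,0],[0.3,1.33,4.14,0,0,0,0],[0.3,1.33,4.14,0,0,0,0],[0.3,1.33,4.14,0,0,0,0],[0.3,1.33,4.14,0,0,0,0],[0.3,1.32,4.17,0,0,0,0]])

```text
clock: 5.2
position: [627.6, -167.7, 98.2]
ee_rot: [0.997, 0.083, -0.002, -0.0]
contact_force: [0.9, 0.4, -1.4]
gripper_width: 46.8
```

>>> servo_tool(rows=[[0.3,0,0,2,0,0,0],[0.3,0,0,3,0,0,0],[0.3,0,0,0,0,0,0],[0.3,0,0,0,0,0,0]])

```text
clock: 5.6
position: [627.2, -166.1, 48.9]
ee_rot: [0.997, 0.083, -0.002, 0.0]
contact_force: [0.3, 0.4, -0.1]
gripper_width: 47.0
```

```bash
python3 -c "
from h import *
plan(628,-166,28,9.5)"
```

```text
clock 5.6 pos [ 627.2 -166.1   48.9] yaw 9.5 tilt z [-0.004 -0.    -1.   ] w 47.0 F [ 0.3  0.4 -0.1]
  turn z deg 0.0 then shift cm in new tool axes [0.08 0.   2.09]
```

>>> servo_tool(rows=[[0.3,0.1,0,1.2,0,0,0],[0.3,0,0,0.5,0,0,0],[0.3,0,0,0.3,0,0,0],[0.3,0,0,0,0,0,0]])

```text
clock: 6.0
position: [628.8, -165.6, 30.2]
ee_rot: [0.997, 0.083, -0.0, -0.0]
contact_force: [-0.8, 0.2, -0.7]
gripper_width: 47.0
```

>>> servo_tool(rows=[[0.8,0,0,0,0,0,0],[0.8,0,0,0,0,0,0],[0.8,0,0,0,0,0,0],[0.8,0,0,0,0,0,0],[0.8,0,0,0,0,0,0],[0.8,0,0,-3,0,0,0],[0.8,0,0,-4.5,0,0,0],[0.8,0,0,-2,0,0,0],[0.8,0,0,0,0,0,0]])

```text
clock: 6.9
position: [631.4, -166.2, 130.0]
ee_rot: [0.997, 0.083, 0.004, 0.001]
contact_force: [-0.8, -0.3, 0.2]
gripper_width: 68.7
```

```bash
python3 -c "
from h import *
plan(427.6,76.5,80,-24)
print(read_state()['joints'].round(2))"
```

```text
clock 6.9 pos [ 631.4 -166.2  130. ] yaw 9.5 tilt z [ 0.009 -0.001 -1.   ] w 68.7 F [-0.8 -0.3  0.2]
  turn z deg 33.5 then shift cm in new tool axes [-28.49 -13.88   5.  ]
[-0.01  0.52 -0.07  0.   -0.97  1.75]
```

>>> servo_tool(rows=[[1,0,0,0,0,0,8.37],[1,0,0,0,0,0,8.37],[1,0,0,0,0,0,8.37],[1,0,0,0,0,0,8.37],[1,-4.07,-1.98,0,0,0,0],[1,-4.07,-1.98,0,0,0,0],[1,-4.07,-1.98,0,0,0,0],[1,-4.07,-1.98,0,0,0,0],[1,-4.07,-1.98,0,0,0,0],[1,-4.07,-1.98,0,0,0,0],[1,-4.07,-2.0,0,0,0,0]])

```text
clock: 8.0
position: [423.3, 77.5, 124.7]
ee_rot: [0.978, -0.208, -0.0, 0.0]
contact_force: [0.4, 1.5, 0.1]
gripper_width: 85.4
```

>>> servo_tool(rows=[[1,0,0,3,0,0,0],[1,0,0,3,0,0,0],[1,0,0,0,0,0,0],[1,0,0,0,0,0,0]])

```text
clock: 8.4
position: [424.9, 76.5, 65.1]
ee_rot: [0.978, -0.208, -0.001, 0.001]
contact_force: [0.0, 0.1, 0.4]
gripper_width: 85.3
```

```bash
python3 -c "
from h import *
plan(427.6,76.5,12,-24)
T=get_image('top');S=get_image('scene')
for d,s in((T,(336,143)),(S,(226,332))):
  for t in (12,20,28):
    try: print(blob(d,s,30,.5,thr=t))
    except Exception as e: print(e)
cv2.imwrite('pics/f.png',cv2.resize(np.hstack([T['image'][100:220,220:380],S['image'][264:384,160:320]])[:,:,::-1],None,fx=2.5,fy=2.5))"
```

```text
clock 8.4 pos [424.9  76.5  65.1] yaw -24.0 tilt z [-0.002 -0.001 -1.   ] w 85.3 F [0.  0.1 0.4]
  turn z deg 0.0 then shift cm in new tool axes [ 0.24 -0.11  5.31]
(array([544.5,  81.1]), (1898, 1322), -88.6)
(array([295.8, 267.1]), (248, 149), 22.6)
(array([488.2,  78.8]), (1826, 1238), -88.2)
(array([314.7, 378.2]), (1934, 1287), 34.6)
(array([314.7, 378.2]), (1934, 1287), 34.6)
(array([314.7, 378.2]), (1934, 1287), 34.6)
```

View pics/f.png

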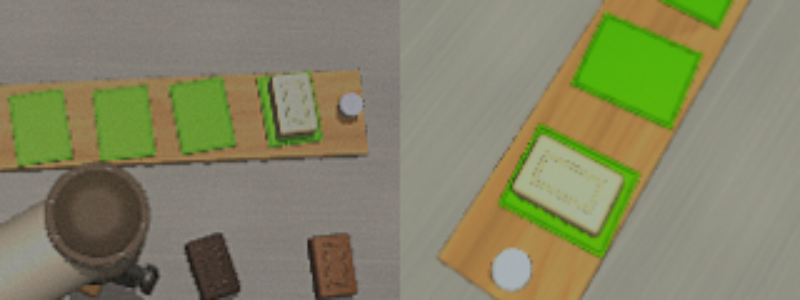

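Cream lies on the end pad beside the white peg, roughly centred and square (I'll measure it later). Gripping tan next.

>>> servo_tool(rows=[[1,0.24,-0.1,3,0,0,0],[1,0,0,1.5,0,0,0],[1,0,0,0.7,0,0,0],[1,0,0,0,0,0,0],[0.3,0,0,0,0,0,0],[0.3,0,0,0,0,0,0],[0.3,0,0,0,0,0,0],[0.3,0,0,0,0,0,0],[0.3,0,0,0,0,0,0],[0.3,0,0,0,0,0,0],[0.3,0,0,0,0,0,0],[0.3,0,0,0,0,0,0]])

```text
clock: 9.7
position: [428.6, 77.2, 14.5]
ee_rot: [0.978, -0.207, 0.001, -0.001]
contact_force: [-1.4, 0.5, 5.8]
gripper_width: 46.9
```

>>> servo_tool(rows=[[0.3,0,0,-1,0,0,0],[0.3,0,0,-2,0,0,0],[0.3,0,0,-3,0,0,0],[0.3,0,0,-3,0,0,0],[0.3,0,0,0,0,0,-8.5],[0.3,0,0,0,0,0,-8.5],[0.3,0,0,0,0,0,-8.5],[0.3,0,0,0,0,0,-8.5],[0.3,0,0,0,0,0,-0.7],[0.3,0,0,0,0,0,0]])

```text
clock: 10.7
position: [427.5, 76.6, 103.7]
ee_rot: [0.996, 0.092, 0.0, -0.0]
contact_force: [-0.4, -0.4, -1.0]
gripper_width: 46.9
```

```bash
python3 -c "
from h import *
plan(616.5,-56.3,29,10.7)"
```

```text
clock 10.7 pos [427.5  76.6 103.7] yaw 10.6 tilt z [ 0.  0. -1.] w 46.9 F [-0.4 -0.4 -1. ]
  turn z deg -0.1 then shift cm in new tool axes [16.1  16.57  7.47]
```

>>> servo_tool(rows=[[0.3,2.68,2.76,0,0,0,0],[0.3,2.68,2.76,0,0,0,0],[0.3,2.68,2.76,0,0,0,0],[0.3,2.68,2.76,0,0,0,0],[0.3,2.68,2.76,0,0,0,0],[0.3,2.7,2.77,0,0,0,0],[0.3,0,0,2.5,0,0,0],[0.3,0,0,2.5,0,0,0],[0.3,0,0,0,0,0,0],[0.3,0,0,0,0,0,0]])

```text
clock: 11.7
position: [616.6, -56.3, 53.3]
ee_rot: [0.996, 0.093, -0.001, 0.0]
contact_force: [-0.3, -0.2, -1.4]
gripper_width: 47.2
```

>>> servo_tool(rows=[[0.3,0,0,1.2,0,0,0],[0.3,0,0,0.7,0,0,0],[0.3,0,0,0.4,0,0,0],[0.3,0,0,0,0,0,0]])

```text
clock: 12.1
position: [616.9, -56.0, 30.7]
ee_rot: [0.996, 0.094, 0.0, 0.0]
contact_force: [-0.7, -0.5, -1.7]
gripper_width: 47.1
```

```bash
python3 -c "
from h import *
plan(616.5,-56.3,29,10.7)"
```

```text
clock 12.1 pos [616.9 -56.   30.7] yaw 10.7 tilt z [ 0.001 -0.    -1.   ] w 47.1 F [-0.7 -0.5 -1.7]
  turn z deg 0.0 then shift cm in new tool axes [-0.05  0.02  0.17]
```

Lower by 1 mm, release and retreat, then go to brown.

>>> servo_tool(rows=[[0.3,0,0,0.1,0,0,0],[0.8,0,0,0,0,0,0],[0.8,0,0,0,0,0,0],[0.8,0,0,0,0,0,0],[0.8,0,0,0,0,0,0],[0.8,0,0,0,0,0,0],[0.8,0,0,-3,0,0,0],[0.8,0,0,-4.5,0,0,0],[0.8,0,0,-2,0,0,0],[0.8,0,0,0,0,0,2.9],[0.8,0,0,0,0,0,0]])

```text
clock: 13.2
position: [616.9, -56.1, 125.2]
ee_rot: [0.998, 0.068, 0.001, -0.0]
contact_force: [0.3, 0.2, -0.5]
gripper_width: 68.5
```

```bash
python3 -c "
from h import *
plan(430.3,-216.2,65,7.8)"
```

```text
clock 13.2 pos [616.9 -56.1 125.2] yaw 7.8 tilt z [ 0.002  0.    -1.   ] w 68.5 F [ 0.3  0.2 -0.5]
  turn z deg 0.0 then shift cm in new tool axes [-20.66  13.33   6.02]
```

>>> servo_tool(rows=[[1,-3.44,2.22,0,0,0,0],[1,-3.44,2.22,0,0,0,0],[1,-3.44,2.22,0,0,0,0],[1,-3.44,2.22,0,0,0,0],[1,-3.44,2.22,0,0,0,0],[1,-3.46,2.23,0,0,0,0],[1,0,0,3,0,0,0],[1,0,0,3,0,0,0],[1,0,0,0,0,0,0],[1,0,0,0,0,0,0]])

```text
clock: 14.2
position: [430.0, -216.4, 64.0]
ee_rot: [0.998, 0.069, -0.001, -0.0]
contact_force: [0.4, -0.1, 0.8]
gripper_width: 85.5
```

```bash
python3 -c "
from h import *
plan(430.3,-216.2,13,7.8)
T=get_image('top');S=get_image('scene')
cv2.imwrite('pics/g.png',cv2.resize(np.hstack([T['image'][100:260,220:400],S['image'][224:384,60:300]])[:,:,::-1],None,fx=1.9,fy=1.9))"
```

```text
clock 14.2 pos [ 430.  -216.4   64. ] yaw 7.9 tilt z [-0.002 -0.    -1.   ] w 85.5 F [ 0.4 -0.1  0.8]
  turn z deg 0.1 then shift cm in new tool axes [ 0.03 -0.02  5.1 ]
```

View pics/g.png

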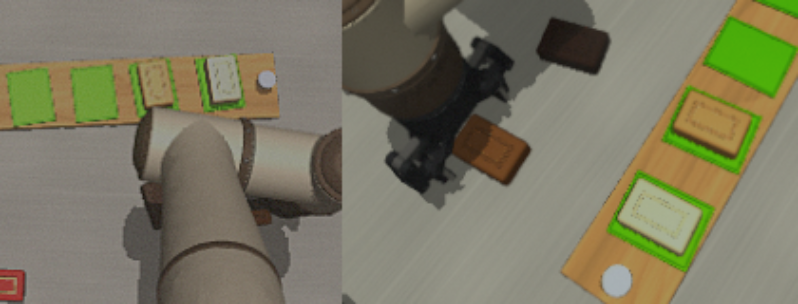

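Cream and tan both lie on their pads, and the gripper straddles brown in the scene half. Gripping brown.

>>> servo_tool(rows=[[1,0,0,3,0,0,0],[1,0,0,1.4,0,0,0],[1,0,0,0.7,0,0,0],[1,0,0,0,0,0,0],[0.3,0,0,0,0,0,0],[0.3,0,0,0,0,0,0],[0.3,0,0,0,0,0,0],[0.3,0,0,0,0,0,0],[0.3,0,0,0,0,0,0],[0.3,0,0,0,0,0,0],[0.3,0,0,0,0,0,0],[0.3,0,0,0,0,0,0]])

```text
clock: 15.5
position: [431.0, -216.5, 14.5]
ee_rot: [0.998, 0.068, 0.001, 0.0]
contact_force: [-1.0, 1.3, 5.8]
gripper_width: 47.0
```

>>> servo_tool(rows=[[0.3,0,0,-1,0,0,0],[0.3,0,0,-2,0,0,0],[0.3,0,0,-3,0,0,0],[0.3,0,0,-3,0,0,0],[0.3,0,0,-1.5,0,0,0],[0.3,0,0,0,0,0,0],[0.3,0,0,0,0,0,0]])

```text
clock: 16.2
position: [429.6, -216.2, 118.3]
ee_rot: [0.998, 0.068, 0.0, -0.0]
contact_force: [0.1, 0.0, -1.2]
gripper_width: 46.8
```

```bash
python3 -c "
from h import *
plan(604,41,29,7.6)"
```

```text
clock 16.2 pos [ 429.6 -216.2  118.3] yaw 7.8 tilt z [ 0.  0. -1.] w 46.8 F [ 0.1  0.  -1.2]
  turn z deg 0.2 then shift cm in new tool axes [ 20.69 -23.19   8.93]
```

>>> servo_tool(rows=[[0.3,2.96,-3.31,0,0,0,0],[0.3,2.96,-3.31,0,0,0,0],[0.3,2.96,-3.31,0,0,0,0],[0.3,2.96,-3.31,0,0,0,0],[0.3,2.96,-3.31,0,0,0,0],[0.3,2.96,-3.31,0,0,0,0],[0.3,2.95,-3.33,0,0,0,0],[0.3,0,0,3,0,0,0],[0.3,0,0,3.3,0,0,0],[0.3,0,0,0,0,0,0],[0.3,0,0,0,0,0,0]])

```text
clock: 17.3
position: [603.1, 41.1, 54.0]
ee_rot: [0.998, 0.068, -0.002, 0.001]
contact_force: [1.2, 0.7, -0.6]
gripper_width: 46.9
```

>>> servo_tool(rows=[[0.3,0,0,1.2,0,0,0],[0.3,0,0,0.8,0,0,0],[0.3,0,0,0.4,0,0,0],[0.3,0,0,0,0,0,0]])

```text
clock: 17.7
position: [603.7, 41.4, 31.2]
ee_rot: [0.998, 0.068, -0.0, 0.0]
contact_force: [-0.7, -0.2, -1.2]
gripper_width: 47.2
```

```bash
python3 -c "
from h import *
plan(604,41,29.5,7.6)"
```

```text
clock 17.7 pos [603.7  41.4  31.2] yaw 7.8 tilt z [-0. -0. -1.] w 47.2 F [-0.7 -0.2 -1.2]
  turn z deg 0.2 then shift cm in new tool axes [0.02 0.04 0.17]
```

>>> servo_tool(rows=[[0.3,0,0,0.15,0,0,0],[0.8,0,0,0,0,0,0],[0.8,0,0,0,0,0,0],[0.8,0,0,0,0,0,0],[0.8,0,0,0,0,0,0],[0.8,0,0,0,0,0,0],[0.8,0,0,-3,0,0,0],[0.8,0,0,-4.5,0,0,0],[0.8,0,0,-2,0,0,0],[0.8,0,0,0,0,0,-5.7],[0.8,0,0,0,0,0,-5.8],[0.8,0,0,0,0,0,0]])

```text
clock: 18.9
position: [603.7, 41.6, 125.1]
ee_rot: [0.986, 0.168, 0.0, -0.0]
contact_force: [-0.3, -0.6, -0.1]
gripper_width: 67.9
```

```bash
python3 -c "
from h import *
plan(424.8,-69.3,65,19.3)"
```

```text
clock 18.9 pos [603.7  41.6 125.1] yaw 19.3 tilt z [ 0.  0. -1.] w 67.9 F [-0.3 -0.6 -0.1]
  turn z deg 0.0 then shift cm in new tool axes [-20.55   4.55   6.01]
```

>>> servo_tool(rows=[[1,-4.11,0.91,0,0,0,0],[1,-4.11,0.91,0,0,0,0],[1,-4.11,0.91,0,0,0,0],[1,-4.11,0.91,0,0,0,0],[1,-4.11,0.91,0,0,0,0],[1,0,0,3,0,0,0],[1,0,0,3,0,0,0],[1,0,0,0,0,0,0],[1,0,0,0,0,0,0]])

```text
clock: 19.8
position: [425.2, -69.4, 64.9]
ee_rot: [0.986, 0.167, -0.001, 0.0]
contact_force: [-0.3, 1.2, -0.3]
gripper_width: 85.5
```

```bash
python3 -c "
from h import *
plan(424.8,-69.3,13,19.3)
S=get_image('scene')
cv2.imwrite('pics/i.png',cv2.resize(S['image'][174:384,60:340][:,:,::-1],None,fx=2.5,fy=2.5))"
```

```text
clock 19.8 pos [425.2 -69.4  64.9] yaw 19.3 tilt z [-0.001 -0.001 -1.   ] w 85.5 F [-0.3  1.2 -0.3]
  turn z deg -0.0 then shift cm in new tool axes [-0.03 -0.02  5.19]
```

View pics/i.png

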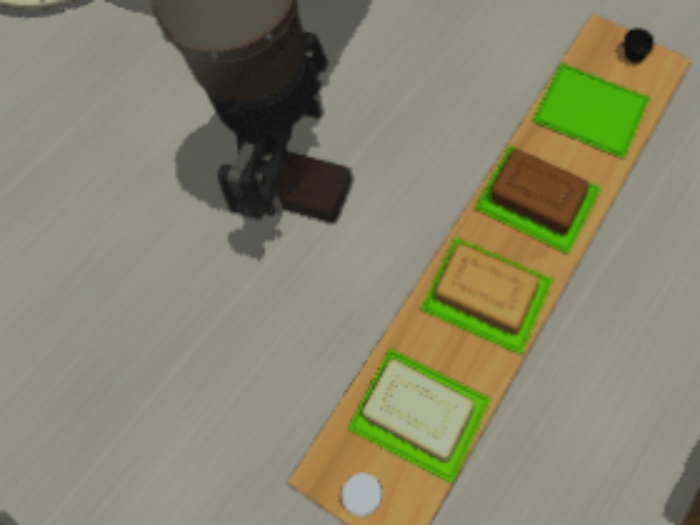

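Cream, tan and brown are on their pads in order from the white peg. The gripper is over dark at (310,185).

>>> servo_tool(rows=[[1,0,0,3,0,0,0],[1,0,0,1.5,0,0,0],[1,0,0,0.7,0,0,0],[1,0,0,0,0,0,0],[0.3,0,0,0,0,0,0],[0.3,0,0,0,0,0,0],[0.3,0,0,0,0,0,0],[0.3,0,0,0,0,0,0],[0.3,0,0,0,0,0,0],[0.3,0,0,0,0,0,0],[0.3,0,0,0,0,0,0],[0.3,0,0,0,0,0,0]])

```text
clock: 21.05
position: [425.7, -69.2, 13.9]
ee_rot: [0.986, 0.168, 0.001, 0.0]
contact_force: [-1.5, -0.4, 6.0]
gripper_width: 46.7
```

>>> servo_tool(rows=[[0.3,0,0,-1,0,0,0],[0.3,0,0,-2,0,0,0],[0.3,0,0,-3,0,0,0],[0.3,0,0,-3,0,0,0],[0.3,0,0,-1.5,0,0,0],[0.3,0,0,0,0,0,4.6],[0.3,0,0,0,0,0,4.7],[0.3,0,0,0,0,0,0]])

```text
clock: 21.85
position: [424.6, -69.4, 118.6]
ee_rot: [0.996, 0.087, 0.0, -0.0]
contact_force: [0.4, -0.6, -1.4]
gripper_width: 46.7
```

```bash
python3 -c "
from h import *
plan(596.2,144.8,29.5,10)"
```

```text
clock 21.85 pos [424.6 -69.4 118.6] yaw 10.0 tilt z [ 0.001  0.    -1.   ] w 46.7 F [ 0.4 -0.6 -1.4]
  turn z deg 0.0 then shift cm in new tool axes [ 20.62 -18.11   8.91]
```

>>> servo_tool(rows=[[0.3,2.95,-2.59,0,0,0,0],[0.3,2.95,-2.59,0,0,0,0],[0.3,2.95,-2.59,0,0,0,0],[0.3,2.95,-2.59,0,0,0,0],[0.3,2.95,-2.59,0,0,0,0],[0.3,2.95,-2.59,0,0,0,0],[0.3,2.92,-2.57,0,0,0,0],[0.3,0,0,3,0,0,0],[0.3,0,0,3.3,0,0,0],[0.3,0,0,0,0,0,0],[0.3,0,0,0,0,0,0]])

```text
clock: 22.95
position: [596.4, 144.6, 54.8]
ee_rot: [0.996, 0.088, -0.001, 0.001]
contact_force: [1.3, 0.4, -1.1]
gripper_width: 46.9
```

>>> servo_tool(rows=[[0.3,0,0,1.2,0,0,0],[0.3,0,0,0.8,0,0,0],[0.3,0,0,0.4,0,0,0],[0.3,0,0,0,0,0,0]])

```text
clock: 23.35
position: [596.4, 144.7, 30.6]
ee_rot: [0.996, 0.087, -0.0, 0.0]
contact_force: [0.0, -0.1, -1.6]
gripper_width: 47.3
```

```bash
python3 -c "
from h import *
plan(596.2,144.8,29.5,10)"
```

```text
clock 23.35 pos [596.4 144.7  30.6] yaw 10.0 tilt z [-0. -0. -1.] w 47.3 F [ 0.  -0.1 -1.6]
  turn z deg 0.0 then shift cm in new tool axes [-0.01 -0.02  0.11]
```

>>> servo_tool(rows=[[0.3,0,0,0.1,0,0,0],[0.8,0,0,0,0,0,0],[0.8,0,0,0,0,0,0],[0.8,0,0,0,0,0,0],[0.8,0,0,0,0,0,0],[0.8,0,0,0,0,0,0],[0.8,0,0,-3,0,0,0],[0.8,0,0,-4.5,0,0,0],[0.8,0,0,-4,0,0,0],[0.8,-3,0,-3,0,0,0],[0.8,-4.5,0,0,0,0,0],[0.8,-4.5,0,0,0,0,0]])

```text
clock: 24.55
position: [477.5, 123.9, 175.8]
ee_rot: [0.996, 0.087, 0.001, -0.001]
contact_force: [-0.3, 0.8, -0.3]
gripper_width: 68.2
```

>>> servo_tool(rows=[[0.8,-4,0,0,0,0,0],[0.8,-4,0,0,0,0,0],[0.8,0,0,0,0,0,0],[0.8,0,0,0,0,0,0]])

```text
clock: 24.95
position: [399.3, 110.1, 175.6]
ee_rot: [0.996, 0.088, 0.001, -0.0]
contact_force: [0.1, 0.5, 0.6]
gripper_width: 68.4
```

Run:
```python
from h import *
print(read_state()["position"])
T=get_image("top");S=get_image("scene")
pads={"cream":(628,-166),"tan":(616.5,-56.3),"brown":(604,41),"dark":(596.2,144.8)}
for n,(x,y) in pads.items():
  for d in(T,S):
    # non-green, non-wood: bar pixels = area inside the pad outline plus rim that is not green
    u=proj(d,[[x,y,30]])[0]; im=cv2.resize(d["image"],None,fx=4,fy=4,interpolation=cv2.INTER_CUBIC)
    h=cv2.cvtColor(im,cv2.COLOR_RGB2HSV); g=cv2.inRange(h,(35,110,30),(80,255,255))
    c,(a,b),t=cv2.minAreaRect(np.float32([[0,0]])) if 0 else ((0,0),(0,0),0)
    m=cv2.bitwise_not(g); n_,l=cv2.connectedComponents(m); X,Y=(u*4).astype(int)
    k=np.uint8(l==l[Y,X]); cc=max(cv2.findContours(k,0,cv2.CHAIN_APPROX_NONE)[0],key=cv2.contourArea).reshape(-1,2)
    W=cast(d,(cc+.5)/4-.5,30)[:,:2].astype(np.float32); r=cv2.minAreaRect(W); M=cv2.moments(W.reshape(-1,1,2))
    print(n,"top" if d is T else "scene",np.round([M["m10"]/M["m00"]-x,M["m01"]/M["m00"]-y],1),np.round(r[1]),round(r[2],1))
f=lambda d,x0,x1,y0,y1,w:cv2.resize(d["image"][y0:y1,x0:x1],(w,int(w*(y1-y0)/(x1-x0))))
cv2.imwrite("pics/j.png",f(T,190,380,110,190,780)[:,:,::-1])
cv2.imwrite("pics/k.png",f(S,170,350,90,384,360)[:,:,::-1])
```

```text
[399.26567455 110.09803483 175.58707049]
cream top [-90.4 248.3] [1322. 1898.] 1.4
cream scene [0.4 1.8] [77. 50.] 8.5
tan top [-78.9 138.6] [1322. 1898.] 1.4
tan scene [0.5 2.1] [77. 54.] 10.2
brown top [-66.4  41.3] [1322. 1898.] 1.4
brown scene [-292.7  333. ] [1934. 1287.] 34.6
dark top [-58.6 -62.5] [1322. 1898.] 1.4
dark scene [-284.9  229.2] [1934. 1287.] 34.6
```

View pics/j.png

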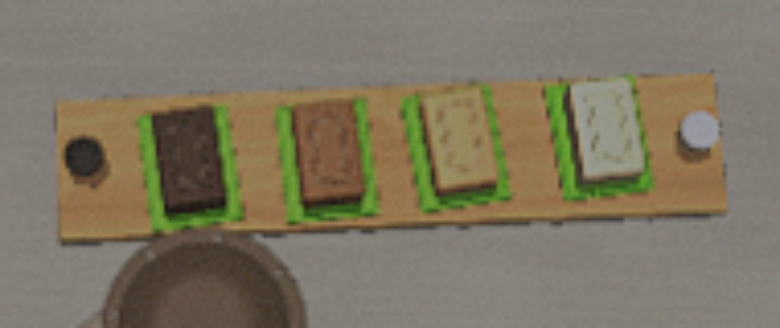

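View pics/k.png

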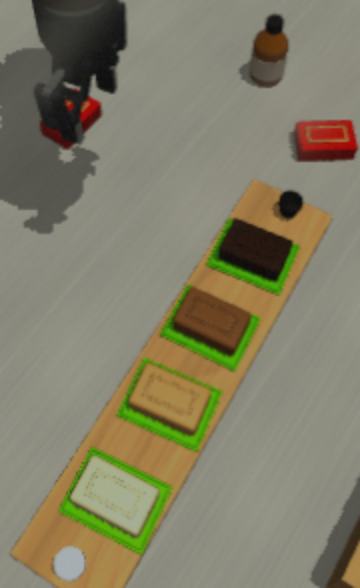

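Order and orientation look right, and the bottle is standing. Cream and tan measure within 2 mm. The brown and dark masks leaked, so I'll do one numeric check of those two by colour.

Run:
```python
from h import *
S=get_image("scene");T=get_image("top")
for n,d,x,y in(("brown",S,604,41),("dark",S,596.2,144.8),("brown",T,604,41),("dark",T,596.2,144.8)):
    u=(proj(d,[[x,y,42]])[0]).round().astype(int); r=30
    w=cv2.resize(d["image"][u[1]-r:u[1]+r,u[0]-r:u[0]+r],None,fx=4,fy=4,interpolation=cv2.INTER_CUBIC)
    med=np.median(w[108:132,108:132].reshape(-1,3),axis=0); m=np.uint8(np.linalg.norm(w-med,axis=2)<45)
    m=cv2.morphologyEx(m,cv2.MORPH_OPEN,np.ones((13,13))); _,l=cv2.connectedComponents(m); k=np.uint8(l==l[120,120])
    c=max(cv2.findContours(k,0,1)[0],key=cv2.contourArea).reshape(-1,2)
    W=cast(d,(c+.5)/4-.5+u-r,38)[:,:2].astype(np.float32); q=cv2.minAreaRect(W)
    print(n,np.round(np.array(q[0])-(x,y),1),np.round(q[1]),round(q[2],1))
```

```text
brown [1.6 3.7] [75. 48.] 7.9
dark [ 2.8 -2.8] [75. 59.] 9.4
brown [ 4. -2.] [76. 46.] 7.9
dark [ 1.8 -1.4] [74. 49.] 8.7
```

All four bars are within about 4 mm and 2° of their pads, and the arm is clear, so I'm handing in.

```bash
python3 -c "
from bench import *
print(job_done(), read_state()['clock'])"
```

```text
the job is handed in; nothing more can be done
the job is handed in; nothing more can be done
```

The four bars are on their pads in the order cream, tan, brown, dark from the white peg to the black peg. The job was handed in at about 25 s on the robot's clock. The hand-in reported no verdict.

**Last checks:**
- **Position:** all four bars measured within about 4 mm of their pad centres and 2° of their pads' long sides, against limits of 12 mm and 0.2 rad (11°).
- **Pictures:** the bars looked flat with panels up. The amber bottle was standing, and the arm was clear at z ≈ 176 mm.

**Checks that failed or disagreed:**
- **Camera offset:** the two views differ by a steady 3 to 4 mm or so, so I used their averages.
- **Mask failures:** some automatic colour masks failed: all four bars in the last top view, and brown and dark in the scene view. I measured brown and dark again by their own colour in both views. Cream and tan have their final measurement from the scene view only.
- **Dark bar size:** it came out too wide in the scene view (59 mm), because its side face was counted, but the right size (74 by 49 mm) in the top view.

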